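Unstack the microscope supplies into their fitted trays

TASK

Somebody piled the microscope supplies in one stack: take it apart and put each of the four things away, lying flat on the floor of the tray made for it: the pot in the small round tray, the blue coverslip case in the smaller rectangular one, the long slide box in the long narrow one, and the timer in the large square one. Keep everything upright on the way, and leave the beaker and the little fuse carton where they are.

Things in the scene. Friction and masses are not known exactly. Their poses are not given: they have to be found in the camera images.
- lens_pot: Spare lens in a round black pot with a grey cap: diameter 31 mm up to z = 28 mm, cap diameter 33 mm, 42 mm tall, 80 g. Top of the stack, stands on the coverslip case. Origin: centre of its underside, z up.
- coverslip_case: Small light-blue box, 39 (x) x 47 (y) x 16 mm (z), 50 g. Third from the bottom of the stack, lies on the slide box, turned a quarter against it; the pot stands on it. Origin: centre of its underside, z up.
- slide_box: Long white box of microscope slides, 79 (x) x 31 (y) x 24 mm (z), 120 g. Second from the bottom of the stack, lies on the bench timer. Origin: centre of its underside, z up.
- bench_timer: Flat, nearly square white-grey bench timer, 60 (x) x 62 (y) mm, 17 mm high (its keys and display to 19 mm), 90 g. Bottom of the stack, lies on the desk. Origin: centre of its underside, z up.
- tray_pot: Small round tray for the pot: a low ring with a floor, outer diameter 57 mm, recess diameter 49 mm. Origin: centre of its underside, z up. White plastic with a dark rubber floor liner, fixed to the desk; floor 4 mm above the desk, rim top 9 mm above the desk, walls 4 mm thick. Its position is shuffled with those of the other trays and the stack. 
- tray_coverslips: Smaller, slightly oblong rectangular tray for the coverslip case: recess 55 (x) x 63 mm (y). Origin: centre of its underside, z up. White plastic with a dark rubber floor liner, fixed to the desk; floor 4 mm above the desk, rim top 9 mm above the desk, walls 4 mm thick. Its position is shuffled with those of the other trays and the stack. 
- tray_slides: Long narrow rectangular tray for the slide box: recess 95 (x) x 47 mm (y). Origin: centre of its underside, z up. White plastic with a dark rubber floor liner, fixed to the desk; floor 4 mm above the desk, rim top 9 mm above the desk, walls 4 mm thick. Its position is shuffled with those of the other trays and the stack. 
- tray_timer: Large, nearly square tray for the timer: recess 76 (x) x 78 mm (y). Origin: centre of its underside, z up. White plastic with a dark rubber floor liner, fixed to the desk; floor 4 mm above the desk, rim top 9 mm above the desk, walls 4 mm thick. Its position is shuffled with those of the other trays and the stack. 
- beaker: Bystander, to be left alone: small white translucent plastic beaker, open at the top, 45 mm diameter, 54 mm tall, stands loose on the desk. Origin: centre of its underside.
- fuse_carton: Bystander, to be left alone: small orange and grey carton, 29 (x) x 45 (y) x 18 mm (z), lies loose on the desk. Origin: centre of its underside. (A tall microscope, about 0.4 m, stands on the right half of the desk between the work and the right-hand side: pass above it, or stay on the left; a mixer stands behind the work.)
Not all that is in view belongs to the job. What is shaped like the bench_timer but purple is not meant.

How it is judged (in metres and radians):
At the end, for the whole second after the job is handed in: Pot, coverslip case, slide box and timer each lie flat on the floor of their own tray (within 14 mm of its centre, underside within 3 mm of the floor's height, tilt under 0.1 rad), all released and at rest (horizontal distance between lens_pot and tray_pot below 0.014 m and z of lens_pot in the frame of tray_pot between 0.001 and 0.007 m and angle between each of lens_pot, coverslip_case, slide_box, bench_timer's own z axis and vertical below 0.1 rad and linear speed of each of lens_pot, coverslip_case, slide_box, bench_timer below 0.02 m/s and horizontal distance between coverslip_case and tray_coverslips below 0.014 m and z of coverslip_case in the frame of tray_coverslips between 0.001 and 0.007 m and horizontal distance between slide_box and tray_slides below 0.014 m and z of slide_box in the frame of tray_slides between 0.001 and 0.007 m and horizontal distance between bench_timer and tray_timer below 0.014 m and z of bench_timer in the frame of tray_timer between 0.001 and 0.007 m); the robot touches nothing.
It fails at once if one of the four things tipped over (more than 0.7 rad) (angle between any of lens_pot, coverslip_case, slide_box, bench_timer's own z axis and vertical above 0.7 rad).
It fails at once if the beaker or the fuse carton was shoved more than 25 mm (distance of any of beaker, fuse_carton from where it was at the start of the episode above 0.025 m).
It also fails if it takes over 120 s, if anything falls off the work surface, if the arm or the gripper's body presses on something with over 40 N, if the wrist force passes 120 N, or if a joint passes its speed limit or range.

ROBOT

A 7-joint arm with a two-finger parallel gripper is mounted at the origin on a cart in front of the work surface, level with it; the furniture and walls round the work are solid. World frame = base frame: x ahead of the robot, y to its left, z up, the work surface at z = 0. Lengths are in mm, angles in rad, forces in N, time in s.
With the tool pointing down it reaches from about 400 to 875 mm from the base axis. Payload 19.3 kg.
Tool frame: the origin (TCP) lies at the very end of the fingers, on their centre line; the grasp point (between the pads) lies 19 mm behind it (grip_point_offset is the z of the grasp point in the tool frame, in mm); z points along the fingers, y is the line along which they close (so a half turn about z gives the same grasp; the last joint's range is limited). The gripper opens to 85 mm and grips with 20 to 120 N. Pads are 22 mm wide; open, the fingers measure 114 mm over their backs; the gripper's body (76 mm by 85 mm) begins 54 mm behind the grasp point. The pads swing forward as they close: fully open they stand 13 mm farther back than shut.
Start: joints at [1.135, 0.521, -0.036, 1.599, 0.021, 1.021, -0.113], TCP at [223.532, -583.651, 231.291] pointing down, gripper open.
Joint ranges: [-2.91, 2.91], [-0.3, 2.13], [-1.5, 1.42], [0.17, 2.43], [-1.26, 4.41], [0.16, 1.93], [-2.52, 2.52]. Speed limits (rad/s): [1.89, 1.89, 2.39, 2.39, 3.01, 3.01, 3.01].

INTERFACE

Orientations are given as a 3x3 rotation matrix whose columns are the frame's x, y, z axes.
In Python, from workcell import movep, movel, goto_joints, open_gripper, clamp, wait, inverse_kinematics, read_state, camera, PlanningError, finish_job, grip_point_offset gives the robot as it stands. Calls block until the motion is done:
- movep(position, orientation): joint-space move of the TCP to a pose.
- movel(position, frame=None, max_speed=150, guard=None): straight line of the TCP; frame=None keeps the orientation; max_speed is the mean speed in mm/s. With guard (N) it stops when the force on the tool has changed by that much, and returns True; else False.
- goto_joints(angles): joint-space move.
- open_gripper() and clamp(): open the fingers fully, or close them until they stop; the grip force is fixed at half the most.
- wait(seconds).
- inverse_kinematics(position, orientation): joint angles nearest the present ones, or None.
- read_state(): the state.
- camera(name): name is "side" or "top" or "wrist"; returns a dict with "image" (420x560x3 uint8, blue, green, red), "range_z" (420x560 float32, mm along the optical axis (not along the pixel's ray), 0 where there is no reading), "fx", "fy", "cx", "cy" (pixels), "dist_coeffs" ([k1, k2, p1, p2, k3] as OpenCV has them; the pictures are not rectified), "cam_to_world" (4x4, takes a point from camera to world coordinates). Camera axes: x right, y up, looking along -z (the intrinsics and any distortion apply to the point x, -y, -z); pixel columns grow to the right and rows downward; lengths in mm; the calibration is good to about 2 mm. A picture is of the moment at which its call begins.
A pose or a line that the arm cannot do raises PlanningError and nothing moves.
- finish_job(): hands the job in; it is judged then, once.
The state is a dict: "time": time; "qpos": joint angles; "qvel": joint speeds; "joint_efforts": joint torques, N m; "eef_pos": TCP position; "tool_rot": TCP orientation; "ft_force": force on the tool from outside, world axes, zero at the start; "torque": the same for the moment, N m; "finger_gap": finger opening in mm; "gripper_force": force on a finger pad.
Only numpy, scipy, OpenCV 4.12 (cv2) and the standard library are available. Lean on these libraries where they do the work, as an engineer would, in place of code of your own. Each camera call takes 0.05 s, during which the arm holds its last target. There are 200 camera calls.

## Working session

There is one attempt and no reset: what is moved stays moved. The work goes in short steps, each a Python script; the robot and the scene stay as the last script left them, time stands still between calls to the robot, and variables do not carry over. Pictures are saved under pics/ and viewed, at most 14 in all, crops included, and the job is handed in when it is done.

```bash
ls; mkdir -p pics; cat > h.py <<'E'
import numpy as np, cv2, pickle
from workcell import *
def save(name,tag):
    c=camera(name); cv2.imwrite(f'pics/{tag}.png',c['image']); pickle.dump(c,open(f'pics/{tag}.pkl','wb')); return c
def load(tag): return pickle.load(open(f'pics/{tag}.pkl','rb'))
def K(c): return np.array([[c['fx'],0,c['cx']],[0,c['fy'],c['cy']],[0,0,1.]])
def ray(c,uv):
    p=cv2.undistortPoints(np.array([[uv]],float),K(c),np.array(c['dist_coeffs'],float))[0,0]
    T=np.array(c['cam_to_world']); return T[:3,3],T[:3,:3]@np.array([p[0],-p[1],-1.])
def px_z(c,uv,z):   # ray meets height z
    o,d=ray(c,uv); return o+d*(z-o[2])/d[2]
def px_d(c,uv):     # by depth reading
    o,d=ray(c,uv); return o+d*float(c['range_z'][int(round(uv[1])),int(round(uv[0]))])
def cloud(c):
    h,w=c['range_z'].shape; v,u=np.mgrid[:h,:w]
    p=cv2.undistortPoints(np.stack([u.ravel(),v.ravel()],1).astype(float)[:,None],K(c),np.array(c['dist_coeffs'],float))[:,0]
    T=np.array(c['cam_to_world']); d=np.c_[p[:,0],-p[:,1],-np.ones(len(p))]@T[:3,:3].T
    P=(T[:3,3]+d*c['range_z'].reshape(-1,1)).reshape(h,w,3); P[c['range_z']==0]=np.nan; return P
def R(a):  # tool down, closing axis y at angle a from world x
    y=np.array([np.cos(a),np.sin(a),0]); z=np.array([0,0,-1.]); return np.c_[np.cross(y,z),y,z]
E
python3 - <<'E'
from h import *
for n in ['top','side']:
    c=save(n,n+'0'); print(n,np.array(c['cam_to_world']).round(3),c['fx'],(c['range_z']>0).mean())
s=read_state(); print(s['time'],s['tool_rot'],s['finger_gap'],grip_point_offset)
E
```

```text
pics
top [[ 1.10000e-02  9.95000e-01 -9.60000e-02  5.52705e+02]
 [-1.00000e+00  1.40000e-02  2.60000e-02  1.70238e+02]
 [ 2.70000e-02  9.60000e-02  9.95000e-01  9.25853e+02]
 [ 0.00000e+00  0.00000e+00  0.00000e+00  1.00000e+00]] 464.30286708352116 0.9962414965986395
side [[-8.39000e-01  2.96000e-01 -4.56000e-01  1.37986e+02]
 [-5.44000e-01 -4.23000e-01  7.25000e-01  9.12445e+02]
 [ 2.20000e-02  8.56000e-01  5.16000e-01  6.12973e+02]
 [ 0.00000e+00  0.00000e+00  0.00000e+00  1.00000e+00]] 501.77290252209946 0.9958971088435374
0.1 [[ 9.33833285e-01  3.57708312e-01 -3.99398202e-04]
 [ 3.57708533e-01 -9.33832809e-01  9.43801221e-04]
 [-3.53656023e-05 -1.02422114e-03 -9.99999475e-01]] 85.76617783103197 -18.700000000000003
```

View pics/top0.png

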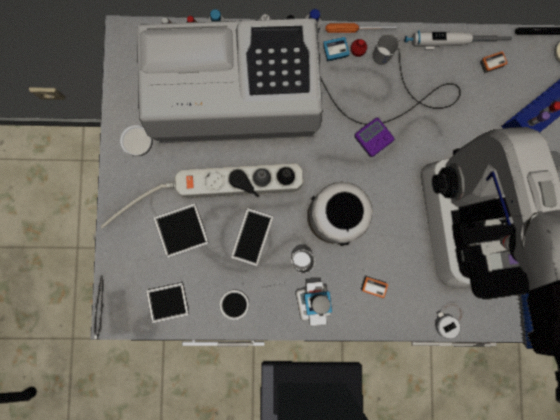

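View pics/side0.png

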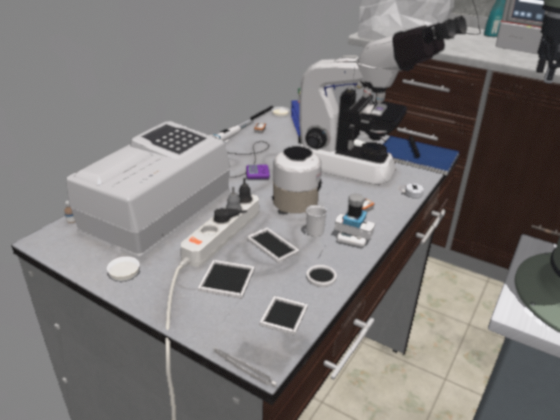

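The top view shows the timer tray at (181,230), the slides tray at (252,237), the coverslips tray at (168,302) and the pot tray at (235,305). The stack is at (317,303), the beaker at (302,257), the carton at (374,287) and the purple decoy at (375,137). The side view agrees, with the stack at (355,220). I'll enlarge next.

```bash
python3 - <<'E'
from h import *
a=load('top0')['image'][200:335,140:340]; cv2.imwrite('pics/c1.png',cv2.resize(a,None,fx=4,fy=4,interpolation=2))
a=load('side0')['image'][185:255,300:400]; b=cv2.resize(a,None,fx=7,fy=7,interpolation=2)
cv2.imwrite('pics/c2.png',b)
c=load('top0')
for n,uv in dict(timer=(181,230),slides=(252,237),cov=(168,302),pot=(235,305),stack=(318,303),beaker=(302,257),fuse=(374,287),mixer=(345,207)).items(): print(n,px_d(c,uv).round(1))
E
```

```text
timer [599.  335.2   4.2]
slides [586.9 195.    3.8]
cov [458.8 355.8   4.6]
pot [453.9 226.    2.8]
stack [469.   74.8 100.8]
beaker [548.5  95.3   0.9]
fuse [492.4 -43.   21.2]
mixer [635.5  32.6 134.6]
```

View pics/c1.png

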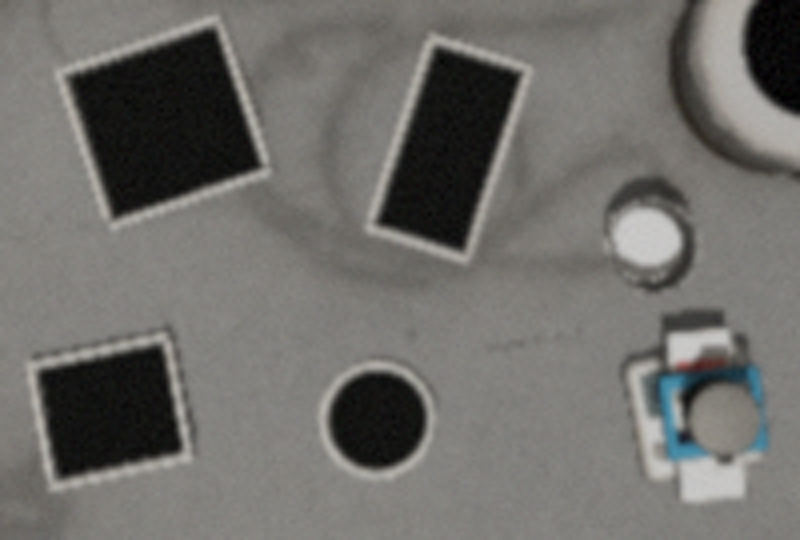

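View pics/c2.png

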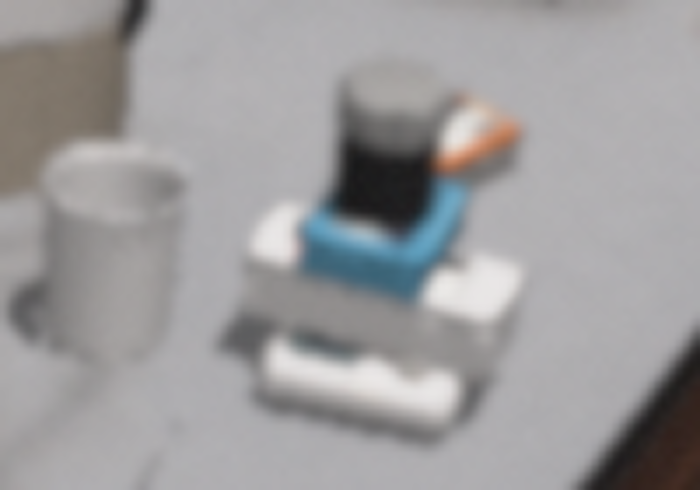

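The crops confirm the tray corners. In crop pixels the pot cap is at (723,418), the case (blue) is around (715,412), the slide box runs near vertical from (700,345) to (712,480), and the timer's left edge is at x≈640. Next I'll compute tray poses from both views and plan the crossing above the microscope.

```bash
python3 - <<'E'
from h import *
t=load('top0'); s=load('side0')
def blob(c,uv,r):
    m=(c['image'].max(2)<70).astype(np.uint8); n,l,st,ce=cv2.connectedComponentsWithStats(m,connectivity=4)
    k=l[uv[1],uv[0]]; ys,xs=np.where(l==k); return xs,ys,ce[k]
tr=dict(timer=((181,230),(227,279)),slides=((252,237),(272,244)),cov=((168,302),(284,314)),pot=((235,305),(321,275)))
for n,(a,b) in tr.items():
    xs,ys,ce=blob(t,a,0); P=np.array([px_z(t,(x,y),4) for x,y in zip(xs,ys)],np.float32)
    r=cv2.minAreaRect(P[:,:2]); xs2,ys2,ce2=blob(s,b,0)
    # triangulate centroids
    o1,d1=ray(t,ce);o2,d2=ray(s,ce2); d1/=np.linalg.norm(d1);d2/=np.linalg.norm(d2)
    ab=np.linalg.lstsq(np.c_[d1,-d2],o2-o1,rcond=None)[0]; p=o1+ab[0]*d1;q=o2+ab[1]*d2
    print(n,np.round(r[0],1),np.round(r[1],1),round(r[2],1),'tri',((p+q)/2).round(1),np.linalg.norm(p-q).round(1),len(xs),len(xs2))
P=cloud(t); Q=cloud(s)
for C in (P,Q):
    m=(C[...,1]<-60)&(C[...,1]>-560)&(C[...,2]>60)&(C[...,0]>300)
    X=C[m]; print('scope',np.nanmin(X,0).round(),np.nanmax(X,0).round())
    for z in range(60,460,80):
        Y=X[(X[:,2]>z)&(X[:,2]<z+80)]
        if len(Y):print(z,np.percentile(Y,2,axis=0).round()[:2],np.percentile(Y,98,axis=0).round()[:2])
    m=(abs(C[...,0]-470)<55)&(abs(C[...,1]-72)<55)&(C[...,2]>10); X=C[m]
    for lo,hi in ((12,25),(36,47),(52,63),(90,110)):
        Y=X[(X[:,2]>lo)&(X[:,2]<hi)].astype(np.float32)
        if len(Y)>5: r=cv2.minAreaRect(Y[:,:2]); print('stack',lo,len(Y),np.median(Y[:,2]),np.round(r[0],1),np.round(r[1],1),round(r[2],1))
E
```

```text
Traceback (most recent call last):
cv2.error: OpenCV(4.12.0) /io/opencv/modules/imgproc/src/convhull.cpp:143: error: (-215:Assertion failed) total >= 0 && (depth == CV_32F || depth == CV_32S) in function 'convexHull'
```

```bash
cat > a.py <<'E'
from h import *
t=load('top0'); s=load('side0')
def blob(c,uv,r):
    m=(c['image'].max(2)<70).astype(np.uint8); n,l,st,ce=cv2.connectedComponentsWithStats(m,connectivity=4)
    k=l[uv[1],uv[0]]; ys,xs=np.where(l==k); return xs,ys,ce[k]
tr=dict(timer=((181,230),(227,279)),slides=((252,237),(272,244)),cov=((168,302),(284,314)),pot=((235,305),(321,275)))
for n,(a,b) in tr.items():
    xs,ys,ce=blob(t,a,0); P=np.array([px_z(t,(x,y),4) for x,y in zip(xs,ys)],np.float32)
    r=cv2.minAreaRect(np.ascontiguousarray(P[:,:2])); xs2,ys2,ce2=blob(s,b,0)
    o1,d1=ray(t,ce);o2,d2=ray(s,ce2); d1/=np.linalg.norm(d1);d2/=np.linalg.norm(d2)
    ab=np.linalg.lstsq(np.c_[d1,-d2],o2-o1,rcond=None)[0]; p=o1+ab[0]*d1;q=o2+ab[1]*d2
    print(n,np.round(r[0],1),np.round(r[1],1),round(r[2],1),'tri',((p+q)/2).round(1),np.linalg.norm(p-q).round(1),len(xs),len(xs2))
P=cloud(t); Q=cloud(s)
for C in (P,Q):
    m=(C[...,1]<-60)&(C[...,1]>-560)&(C[...,2]>60)&(C[...,0]>300)
    X=C[m]; print('scope',np.nanmin(X,0).round(),np.nanmax(X,0).round())
    for z in range(60,460,80):
        Y=X[(X[:,2]>z)&(X[:,2]<z+80)]
        if len(Y):print(z,np.percentile(Y,2,axis=0).round()[:2],np.percentile(Y,98,axis=0).round()[:2])
    m=(abs(C[...,0]-470)<55)&(abs(C[...,1]-72)<55)&(C[...,2]>10); X=C[m]
    for lo,hi in ((12,25),(36,47),(52,63),(90,110)):
        Y=X[(X[:,2]>lo)&(X[:,2]<hi)].astype(np.float32)
        if len(Y)>5: r=cv2.minAreaRect(np.ascontiguousarray(Y[:,:2])); print('stack',lo,len(Y),np.median(Y[:,2]),np.round(r[0],1),np.round(r[1],1),round(r[2],1))
E
python3 a.py
```

```text
timer [598.8 336.2] [72.9 74.8] 19.8 tri [599.3 336.5   4. ] 1.7 1410 794
slides [587.9 195.4] [43.7 91.4] 72.6 tri [587.7 195.7   4.4] 0.9 1015 381
cov [458.  357.9] [52.1 60.3] 12.5 tri [458.7 358.3   4.2] 1.7 841 578
pot [455.  227.9] [44.3 42.8] 1.0 tri [455.6 228.3   4.9] 1.2 439 185
scope [ 392. -403.   60.] [1050.  -61.  410.]
60 [ 610. -386.] [1049.  -97.]
140 [ 492. -244.] [ 739. -144.]
220 [ 553. -238.] [ 743. -175.]
300 [ 444. -223.] [ 641. -159.]
380 [ 399. -173.] [ 486. -153.]
stack 12 293 16.548147 [479.8  77.8] [94.8 61.3] 11.0
stack 36 357 41.24085 [474.5  75.8] [102.3  37.3] 6.7
stack 52 268 56.812527 [487.9  76.3] [89.7 51.4] 15.0
stack 90 281 99.042625 [467.   70.6] [31.3 31.3] 89.4
scope [ 381. -560.   60.] [1055.  -60.  427.]
60 [ 528. -532.] [1052.  -74.]
140 [ 497. -529.] [1052.  -76.]
220 [ 527. -533.] [1052.  -73.]
300 [ 435. -524.] [1052.  -71.]
380 [ 386. -251.] [1051.  -70.]
stack 12 320 17.387402 [472.3  97.9] [112.   38.2] 20.0
stack 36 247 40.804268 [476.7  79.1] [110.1  45.6] 14.8
stack 52 169 56.246536 [485.4  78.4] [82.8 50.5] 10.3
stack 90 150 97.73135 [464.8  74. ] [31.1 32.7] 81.6
```

```bash
python3 - <<'E'
from h import *
s=read_state()
q0=np.array(s['qpos'])
for p in ([223,-583,480],[223,-583,540],[430,75,540],[400,75,330],[467,72,300]):
    for a in (0,np.pi/2,-np.pi/2,np.pi):
        q=inverse_kinematics(p,R(a)); print(p,round(a,2),None if q is None else np.round(q,2))
E
```

```text
[223, -583, 480] 0 [ 1.3   0.4  -0.3   1.18  0.12  1.58  1.02]
[223, -583, 480] 1.57 [ 1.5   0.44 -0.64  1.16  0.26  1.61  2.49]
[223, -583, 480] -1.57 [ 1.06  0.39  0.08  1.19 -0.03  1.56 -0.44]
[223, -583, 480] 3.14 [ 0.84  0.41  0.44  1.21 -0.17  1.56 -1.89]
[223, -583, 540] 0 [ 1.28  0.41 -0.29  1.02  0.12  1.73  1.03]
[223, -583, 540] 1.57 [ 1.46  0.44 -0.62  1.01  0.26  1.76  2.5 ]
[223, -583, 540] -1.57 [ 1.06  0.4   0.08  1.04 -0.03  1.71 -0.44]
[223, -583, 540] 3.14 [ 0.87  0.42  0.43  1.05 -0.17  1.71 -1.9 ]
[430, 75, 540] 0 [ 0.59  0.08 -0.97  1.47  0.07  1.62 -0.37]
[430, 75, 540] 1.57 [ 0.71  0.1  -1.11  1.47  0.09  1.63  1.18]
[430, 75, 540] -1.57 [ 0.67  0.1  -1.06  1.47  0.08  1.63 -1.96]
[430, 75, 540] 3.14 None
[400, 75, 330] 0 [ 0.48  0.11 -0.87  1.96  0.09  1.11 -0.43]
[400, 75, 330] 1.57 [ 0.71  0.16 -1.14  1.95  0.16  1.13  1.08]
[400, 75, 330] -1.57 [ 0.36  0.1  -0.73  1.96  0.07  1.11 -1.97]
[400, 75, 330] 3.14 None
[467, 72, 300] 0 [ 0.35  0.27 -0.76  1.87  0.21  1.08 -0.49]
[467, 72, 300] 1.57 [ 0.59  0.35 -1.09  1.86  0.35  1.13  0.95]
[467, 72, 300] -1.57 [ 0.24  0.24 -0.62  1.87  0.16  1.07 -2.01]
[467, 72, 300] 3.14 [ 0.69  0.43 -1.26  1.86  0.44  1.18  2.42]
```

```bash
python3 - <<'E'
from h import *
s=read_state()
movel([223.5,-583.6,550]); q=np.array(read_state()['qpos']); print(q.round(2))
q[0]=-0.15-q[2]*0; goto_joints(list(q)); s=read_state(); print(np.round(s['eef_pos']),s['time'])
y=s['tool_rot'][:,1] if hasattr(s['tool_rot'],'shape') else np.array(s['tool_rot'])[:,1]
for a in (0,np.pi/2,-np.pi/2,np.pi):
    q=inverse_kinematics([467,72,300],R(a)); print(a,None if q is None else np.round(q,2))
movep([440,74,330],R(np.pi/2)if abs(y[1])>.7 and y[1]>0 else R(-np.pi/2))
c=save('wrist','w1'); T=np.array(c['cam_to_world']); print(T.round(2),c['fx'],read_state()['time'],np.round(read_state()['qpos'],2))
E
```

```text
[ 1.12  0.4  -0.01  1.    0.    1.74 -0.1 ]
[624.  37. 550.] 4.9917
0 [-0.22  0.2  -0.07  1.9   0.02  1.05 -0.3 ]
1.5707963267948966 [-0.04  0.21 -0.28  1.89  0.07  1.05  1.22]
-1.5707963267948966 [-0.41  0.2   0.15  1.9  -0.03  1.04 -1.81]
3.141592653589793 [ 0.69  0.43 -1.26  1.86  0.44  1.18  2.42]
[[ 0.0000e+00  9.6000e-01  2.6000e-01  5.0660e+02]
 [-1.0000e+00  0.0000e+00 -0.0000e+00  7.3880e+01]
 [-0.0000e+00 -2.6000e-01  9.6000e-01  4.7259e+02]
 [ 0.0000e+00  0.0000e+00  0.0000e+00  1.0000e+00]] 325.4152070794475 6.65 [-0.41  0.12  0.13  1.91 -0.02  1.11 -1.85]
```

View pics/w1.png

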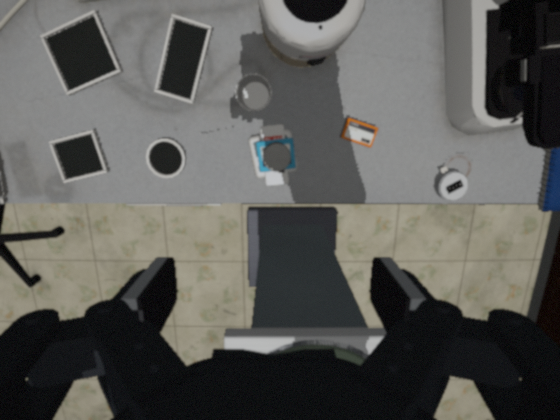

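The wrist view shows the stack at (277,157), the beaker at (253,95), the carton at (358,132), and the trays at left. I'll move closer over the stack.

```bash
python3 - <<'E'
from h import *
movel([470,74,200]); c=save('wrist','w2'); print(read_state()['time'])
C=cloud(c)
ok=(abs(C[...,0]-470)<50)&(abs(C[...,1]-72)<50)
for n,lo,hi in (('timer',14,21),('slide',37,45),('case',53,62),('pot',92,106)):
    m=(ok&(C[...,2]>lo)&(C[...,2]<hi)).astype(np.uint8); m=cv2.erode(m,np.ones((3,3)))
    v,u=np.where(m>0); X=C[v,u].astype(np.float32); r=cv2.minAreaRect(np.ascontiguousarray(X[:,:2])); print(n,len(X),np.median(X,0).round(1),np.round(r[0],1),np.round(r[1],1),round(r[2],1),'px',u.mean().round(),v.mean().round())
cv2.imwrite('pics/w2c.png',cv2.resize(c['image'][100:250,180:380],None,fx=4,fy=4,interpolation=2))
E
```

```text
7.7417
timer 304 [476.   99.   16.4] [460.9  74.6] [52.9 56.9] 11.6 px 257.0 186.0
slide 710 [488.6  74.2  40.6] [461.5  72.2] [77. 29.] 5.5 px 273.0 185.0
case 570 [474.4  69.2  56.6] [463.9  70.4] [37.2 45. ] 6.9 px 277.0 194.0
pot 1164 [466.4  70.2  98.8] [466.1  70.2] [29.8 31. ] 89.2 px 278.0 212.0
```

View pics/w2c.png

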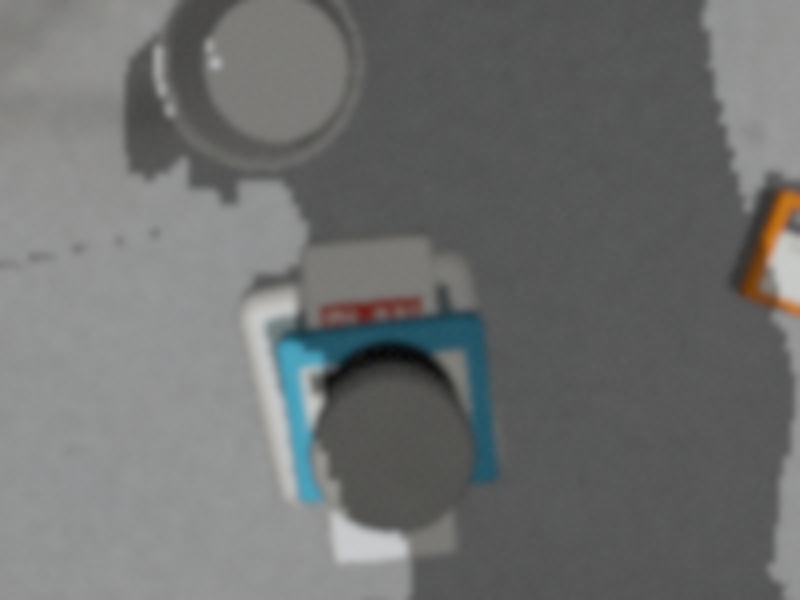

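The crop shows the beaker at (265,75), the slide box top at (368,270), the case around (388,410) and the pot cap at (393,450). The timer shows at the left edge near (265,400), and the carton is at (775,245). The sizes and heights match: 77x29, 37x45 and 30 mm are each short only by the eroded pixel. Every grasp will close along the object's y axis, starting with the pot.

```bash
cat >> h.py <<'E'
RY=lambda deg: R(np.radians(deg)-np.pi/2)   # object yaw deg -> closes along object's y
TR=dict(pot=(455.5,228.2,0),cov=(458.5,358.1,12.5),slides=(587.8,195.6,-17.4),timer=(599.1,336.4,19.8))
def measure(lo,hi,x=470,y=74,r=50,view=True):
    if view: movel([x,y,200],RY(0),max_speed=250)
    C=cloud(camera('wrist')); m=((abs(C[...,0]-x)<r)&(abs(C[...,1]-y)<r)&(C[...,2]>lo)&(C[...,2]<hi)).astype(np.uint8)
    v,u=np.where(cv2.erode(m,np.ones((3,3)))>0); X=C[v,u].astype(np.float32)
    c,wh,a=cv2.minAreaRect(np.ascontiguousarray(X[:,:2])); print('meas',len(X),np.median(X[:,2]).round(1),np.round(c,1),np.round(wh,1),round(a,1)); return c,wh,a
def pick(x,y,yaw,z,lift=160):
    movel([x,y,lift],RY(yaw),max_speed=200)
    g=movel([x,y,z],max_speed=80,guard=15); clamp(); s=read_state()
    print('pick guard',g,'gap',round(s['finger_gap'],1),'F',round(float(np.max(s['gripper_force'])),1),'tcp',np.round(s['eef_pos'],1))
    movel([x,y,z+25],max_speed=50); movel([x,y,lift],max_speed=150); print('held gap',round(read_state()['finger_gap'],1))
def place(x,y,yaw,z,lift=160):   # z: TCP height with the thing on the floor
    movel([x,y,lift],RY(yaw),max_speed=150)
    movel([x,y,z+12],max_speed=120); g=movel([x,y,z+0.5],max_speed=25,guard=6); s=read_state()
    print('place guard',g,np.round(s['eef_pos'],1)); open_gripper(); movel([x,y,lift],max_speed=150); print('t',read_state()['time'])
E
python3 - <<'E'
from h import *
pick(466.1,70.2,6,66); place(*TR['pot'],66-57+4)
measure(53,62); save('wrist','w3')
E
```

```text
pick guard False gap 30.9 F 58.7 tcp [466.3  70.3  66.3]
held gap 31.1
place guard True [455.4 228.2  13.3]
t 15.9083
meas 1929 56.8 [463.9  70.4] [37.3 45.1] 6.6
```

```bash
python3 - <<'E'
from h import *
pick(463.9,70.4,6.8,44); place(*TR['cov'],44-41+4)
c=measure(37,45); save('wrist','w4')
movel([458,300,260],RY(0),max_speed=250); save('wrist','w5'); print(read_state()['time'])
E
```

```text
pick guard False gap 45.4 F 59.6 tcp [464.   70.4  44.5]
held gap 45.1
place guard True [458.4 358.    7.6]
t 26.1417
meas 2329 40.7 [461.4  72.1] [77.2 29. ] 5.7
28.675
```

View pics/w5.png

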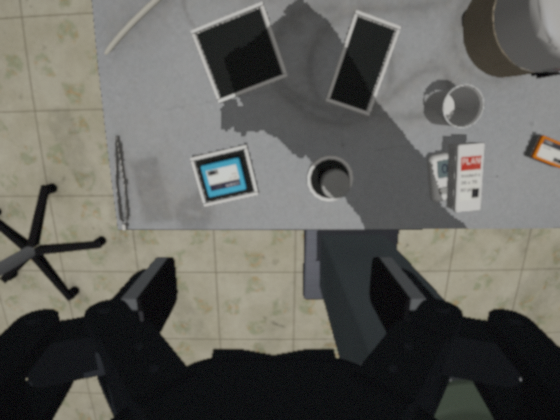

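The case is centred in its tray at (223,178) and the pot stands in its ring at (333,180). The slide box, at (468,178), is undisturbed on the timer. I'll take the slide box next.

```bash
python3 - <<'E'
from h import *
pick(461.4,72.1,5.7,25); place(*TR['slides'],25-17+4)
c=measure(13,22); save('wrist','w6'); print(read_state()['time'])
C=load('w6'); cv2.imwrite('pics/w6c.png',cv2.resize(C['image'][70:270,180:400],None,fx=3,fy=3,interpolation=2))
E
```

```text
pick guard False gap 29.6 F 59.1 tcp [461.4  72.1  25.3]
held gap 30.0
place guard True [587.7 195.6  12.4]
t 38.8167
meas 2786 16.8 [460.5  74.2] [56.2 58.3] 12.1
39.7667
```

View pics/w6c.png

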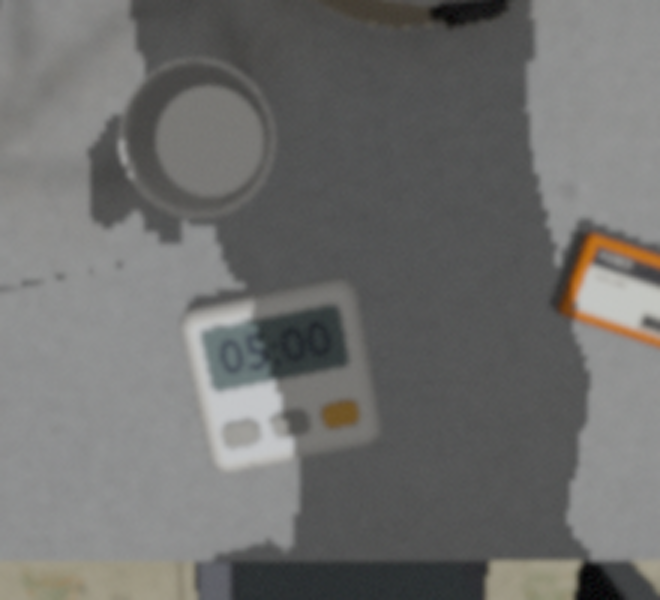

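The timer is free on the desk at crop (280,378) with clear space for the fingers. The beaker at (198,138) and the carton at (615,285) are well clear.

```bash
python3 - <<'E'
from h import *
pick(460.5,74.2,12.1,1.5); place(*TR['timer'],1.5+4)
movel([500,280,300],RY(0),max_speed=250); c=save('wrist','w7'); save('top','top1'); C=cloud(c)
for n,(lo,hi) in dict(pot=(36,56),cov=(15,28),slides=(22,36),timer=(16,26)).items():
    x,y,_=TR[n]; r=44 if n in('slides','timer') else 34
    m=((np.hypot(C[...,0]-x,C[...,1]-y)<r+8)&(C[...,2]>lo)&(C[...,2]<hi)).astype(np.uint8)
    X=C[m>0].astype(np.float32); q=cv2.minAreaRect(np.ascontiguousarray(X[:,:2])); print(n,len(X),np.median(X[:,2]).round(1),X[:,2].std().round(2),'off',np.round(np.array(q[0])-(x,y),1),np.round(q[1],1),round(q[2],1))
print(read_state()['time'])
cv2.imwrite('pics/w7c.png',c['image'])
E
```

```text
pick guard False gap 60.0 F 62.0 tcp [460.6  74.2   2. ]
held gap 59.7
place guard True [599.  336.3   6.1]
t 49.8083
pot 535 45.6 1.75 off [-0.9  0. ] [32.  32.5] 44.8
cov 1001 19.7 0.85 off [-0.8 -0.6] [39.3 47.8] 12.3
slides 1738 27.6 0.96 off [-1.4  0.2] [32.  79.9] 71.7
timer 2452 20.6 1.37 off [-1.5 -0.4] [59.9 62.3] 19.1
50.7833
```

View pics/w7c.png

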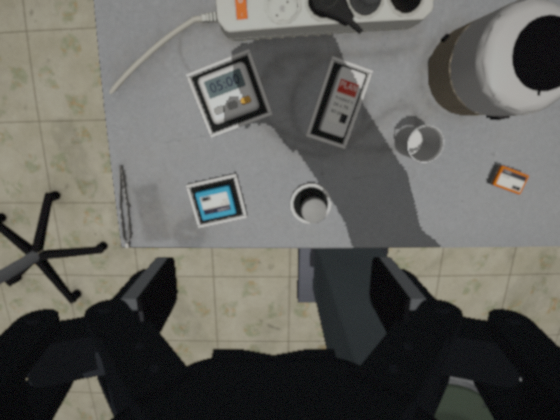

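All four items sit in their trays: timer at (230,95), slide box at (341,102), case at (216,201) and pot at (313,206). They are within 2 mm of the tray centres, and the top heights fit items lying on the floor. The beaker and carton have not moved, and the arm is clear.

```bash
python3 -c "
from h import *
print(finish_job())"
```

```text
the job is handed in; nothing more can be done
None
```

The job is handed in: the pot, coverslip case, slide box and timer each lie flat in their own tray, measured within 2 mm of its centre, after about 51 s of robot time, with the beaker and fuse carton left alone; the hand-in call returned no verdict.

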